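# Feel for the hidden cover release of a slim desktop PC

## Robot

A 6-joint arm with a two-finger parallel gripper is mounted at the origin on the work surface. World frame = base frame: x ahead of the robot, y to its left, z up, the work surface at z = 0. Lengths are in m, angles in degrees, forces in N, time in s.
With the tool pointing down it reaches from about 0.4 to 0.825 m from the base axis. Payload 7 kg.
Tool frame: the origin (TCP) lies between the finger pads; the fingertips stand ctrl.nose_length ahead of it and the grasp point (between the pads) lies 2 mm behind it (ctrl.nose_length is the distance from the TCP to the fingertips, in m); z points along the fingers, y is the line along which they close (so a half turn about z gives the same grasp; the last joint's range is limited). The gripper opens to 88 mm and grips with 3 to 60 N. Pads are 19 mm wide; open, the fingers measure 130 mm over their backs; the gripper's body (78 mm by 193 mm) begins 47 mm behind the grasp point.
Start: joints at [-47.664, 20.546, 0.682, 0, -70.136, -16.507], TCP at [0.294, -0.608, 0.244] pointing down, gripper open.
Joint ranges: [-176.03, 176.03], [-82.01, 121.73], [-58.28, 71.71], [-173.87, 95.51], [-174.79, -0.11], [-173.66, 173.66]. Speed limits (degrees/s): [136.94, 136.94, 172.46, 180, 180, 180].

## Interface

Orientations are given as [roll, pitch, yaw] about the fixed x, y, z axes, in that order (R = Rz(yaw) Ry(pitch) Rx(roll)).
In Python, from plant import ctrl gives the robot as it stands.
- The arm moves only by the tool apply_moves, never from a script. Its argument "commands" is a list of rows, each a list of 3 entries, a list of its own where there are three numbers: the shift along the world's x, y, z in cm, then the turn about the world's z in rad, then the closure, from 0 (fully open) to 1 (shut). In form: [[[x, y, z], turn, jaw], ...]. A call has 1 to 20 rows; each row is the pose to reach, as a shift and turn from the pose commanded when the call began; what a row does not reach only later rows make up. A row lasts 1/12 s, in which the tool goes at most 41.7 mm and 7.16 degrees, less where a joint would pass 70% of its speed; a pose out of reach is approached as far as the arm can. A call with a gripper value outside its range is refused whole. The fingers move at their own pace and stop on an object; the grip force is fixed at half the most. Time passes only in rows, so rows that repeat a pose let the fingers close. It gives the time, the measured TCP pose, the force, the opening and the grip force at its end, in the units of the state.
- ctrl.get_obs(): the state, without advancing time (a new reading comes with each control period).
- ctrl.snapshot(name): name is "side" or "top"; returns a dict with "img" (384x512x3 uint8, red, green, blue), "fx", "fy", "cx", "cy" (pixels), "T" (4x4, takes a point from camera to world coordinates). Camera axes: x right, y up, looking along -z (the intrinsics and any distortion apply to the point x, -y, -z); pixel columns grow to the right and rows downward; lengths in m; the calibration is good to about 2 mm. A picture is of the moment at which its call begins. There is no depth.
- ctrl.close_job(): hands the job in; it is judged then, once.
Trained networks look in a picture, given as the dict that the camera call returned (one of the last four; its "shot" number tells which), for a name from the list of things; names that differ only in an ending like _2 or _b are one class to them, and where a whole thing is asked for, a point or a joint stands for the part that bears it (a point fixed in the world has none). Each returns a list of dicts, best first, with "score" (0 to 1); they miss things now and then, are a little off and sometimes report something else, mostly with a low value. They report only what shows in the picture. A call takes as long as a camera call.
- ctrl.search_frame(picture, target): "at" ([column, row] in pixels, amid what is visible of it).
- ctrl.spot_point(picture, target): "at" ([column, row] in pixels: a listed point, or the origin of a listed thing).
The state is a dict: "clock": time; "joint_pos": joint angles; "qvel": joint speeds; "tau": joint torques, N m; "tool_pos": TCP position; "orientation": TCP orientation; "force": force on the tool from outside, world axes, zero at the start; "moment": the same for the moment, N m; "opening": finger opening in m; "gripper_force": force on a finger pad.
Only numpy, scipy, OpenCV 4.12 (cv2) and the standard library are available. Lean on these libraries where they do the work, as an engineer would, in place of code of your own. Each camera call takes 0.05 s, during which the arm holds its last target. There are 200 camera calls.

## Task

Open the cover of the slim desktop computer on the repair mat: with a light touch, run a fingertip along the ledge on its front edge, starting at the left end (the grey end piece on the robot's left), until it finds the hidden notch. Press the latch inside the notch until the cover pops up by itself, then take the hand away and leave the cover standing ajar, without lifting it. Nothing is to be gripped, and the spray can, multimeter, mouse and screwdriver stay where they are.

Things in the scene. Friction and masses are not known exactly. Their poses are not given: they have to be found in the camera images.
- case: The computer: black slim desktop case lying flat, 280 mm deep (its x), 360 mm wide (its y), 90 mm high, immovable. Origin: centre of its underside, on the bench; its -x side is the front, facing the robot; +y is the robot's left. Along the front top edge runs a flat black ledge 32 mm wide (x = -140 to -108 mm), its top 84 mm above the bench; behind it stands the cover's edge, top at 90 mm.
- ledge_left (a point): Left (+y) end of the ledge: point on the ledge's top surface, in the middle of its 32 mm width, at its very end. The axes are the case's.
- ledge_right (a point): Right (-y) end of the ledge: as ledge_left, 360 mm away along the case's -y.
- ledge_mid (a point): Middle of the ledge's length and width, at its top height; axes as the case's. The hidden release notch is a gap 54 mm long (along y) across the ledge's full width, open above and to the front; its middle is anywhere from 50 mm left to 50 mm right of this point (units differ). The rest of the ledge is level to 0.5 mm.
- ledge_end: The grey end piece, the leftmost 50 mm of the ledge (y = 130 to 180 mm in the case's frame), where the sweep begins; fixed part of the case, same top height of 84 mm. Its origin coincides with the case's origin.
- ledge_run: A stretch of the same ledge that the sweep crosses before it can meet the notch, 83 to 103 mm from the left end (y = 77 to 97 mm in the case's frame), black like the rest; fixed part of the case, same top height of 84 mm. Its origin coincides with the case's origin.
- latch (a joint): The release latch, a ribbed black pad 48 mm long that fills the notch and rocks about an axis at its rear. At 0 its flat top is level, 10 mm below the ledge's top. It turns to 0.42 rad at most, about 12 mm down at the middle of the ledge's width. It frees the cover at about 0.3 rad, 8 mm down, with 5 to 8 N, and springs back to 0 when let go.
- cover (a joint): Angle of the cover about its hinge along the rear edge, rad: 0 shut. While latched it stays at 0; once freed, its springs raise it softly (in about 1 s) to rest ajar at about 0.1 to 0.2 rad, front edge some 35 mm up. The cover reaches from the ledge to the rear.
- spray_can: Bystander: white and orange spray can, 66 mm across, 178 mm tall, standing beside the computer. Origin: centre of its underside.
- multimeter: Bystander: green multimeter lying flat beside the computer, 190 x 90 x 40 mm. Origin: centre of its underside.
- mouse: Bystander: black computer mouse, 104 x 60 x 35 mm, at the front right of the bench. Origin: centre of its underside.
- screwdriver: Bystander: red-handled screwdriver, 190 mm long, lying at the front left of the bench.

How it is judged (in metres and radians):
On the way, in this order (a step that is already met when the one before it is completed fails the run):
1. a fingertip touches the grey left end piece of the ledge (contact force between the fingers and ledge_end above 0.3 N), for 0.05 s.
2. a fingertip runs along the ledge towards the middle, touching it (contact force between the fingers and ledge_run above 0.3 N), for 0.05 s.
3. the latch inside the notch is pressed down by a fingertip (value of joint latch above 0.2 rad), for 0.05 s.
At the end, for the whole second after the job is handed in: The cover stands ajar at rest (0.07 to 0.27 rad), the latch has sprung back (below 0.08 rad), and the spray can, multimeter, mouse and screwdriver are within 20 mm of where they were (value of joint cover between 0.07 and 0.27 rad and velocity of joint cover between -0.05 and 0.05 rad/s and value of joint latch below 0.08 rad and distance of each of spray_can, multimeter, mouse, screwdriver from where it was at the start of the episode below 0.02 m); the robot touches nothing.
It fails at once if the computer or its ledge is pressed with more than 40 N (not a light touch) (contact force between the fingers and case above 40 N).
It fails at once if the cover is lifted by hand (beyond 0.35 rad) (value of joint cover above 0.35 rad).
It fails at once if a bystander is moved by more than 30 mm, gripped or lifted (distance of any of spray_can, multimeter, mouse, screwdriver from where it was at the start of the episode above 0.03 m).
It also fails if it takes over 64 s, if anything falls off the work surface, if the arm or the gripper's body presses on something with over 40 N, if the wrist force passes 120 N, or if a joint passes its speed limit or range.

## Working session

There is one attempt and no reset: what is moved stays moved. The work goes in short steps, Python scripts to look and compute and a tool call to move; the robot and the scene stay as the last step left them, time stands still between calls to the robot, and variables do not carry over. Pictures are saved under pics/ and viewed, at most 10 in all, crops included, and the job is handed in when it is done.

Besides the shell and the picture viewer there is one more tool, called after "Emit:" by a JSON object that holds its "op" and its "data". apply_moves: Moves the arm, as the interface text tells. Its arguments: {"type":"object","properties":{"commands":{"type":"array"}},"required":["commands"]}

```bash
mkdir -p pics; cat > h.py <<'E'
import numpy as np, cv2
from plant import ctrl
def ray(p,uv):
    T=np.array(p["T"]); d=np.array([(uv[0]-p["cx"])/p["fx"],-(uv[1]-p["cy"])/p["fy"],-1.])
    return T[:3,3],T[:3,:3]@d
def onz(p,uv,z):
    o,d=ray(p,uv); return o+d*(z-o[2])/d[2]
def save(p,n): cv2.imwrite(f"pics/{n}.png",p["img"][:,:,::-1])
E
python3 - <<'E'
from h import *
np.set_printoptions(precision=4,suppress=True)
print(ctrl.get_obs(),ctrl.nose_length)
P={}
for c in("top","side"):
    p=ctrl.snapshot(c);P[c]=p;save(p,c);print(c,[k for k in p],p["T"],p["fx"])
    for t,z in(("ledge_left",.084),("ledge_mid",.084),("ledge_right",.084),("case",0),("ledge_end",0),("spray_can",0),("multimeter",0),("mouse",0)):
        for r in ctrl.spot_point(p,t)[:1]: print(t,np.array(r["at"]),round(r["score"],2),onz(p,r["at"],z))
cv2.imwrite("pics/both.png",cv2.resize(np.vstack([P["top"]["img"],P["side"]["img"]])[:,:,::-1],None,fx=.78,fy=.78))
E
```

```text
{'clock': 0.0, 'joint_pos': array([-47.6644,  20.5909,   0.6328,  -0.0199, -70.1346, -16.5059]), 'qvel': array([-0.018 , -0.069 ,  0.0151, -0.0645,  0.0772,  0.0157]), 'tau': array([  0.001 , -58.2715,  29.3067,   6.9972,   0.0071,  -0.0002]), 'tool_pos': array([ 0.2939, -0.6072,  0.2426]), 'orientation': array([ 179.9058,   -0.0084, -154.1771]), 'force': array([-0.0831,  0.0451,  0.0416]), 'moment': array([ 0.0474,  0.0504, -0.0381]), 'gripper_force': 0.0, 'opening': 0.08798913523085651} 0.017
top ['img', 'fx', 'fy', 'cx', 'cy', 'T', 'shot'] [[ 0.0113  0.9976 -0.0684  0.4588]
 [-0.9998  0.0123  0.0142 -0.0005]
 [ 0.015   0.0682  0.9976  1.2411]
 [ 0.      0.      0.      1.    ]] 429.6009228127833
ledge_left [177.7 212.5] 0.76 [0.4866 0.2001 0.084 ]
ledge_mid [243.4 213.9] 0.94 [0.4849 0.0237 0.084 ]
ledge_right [306.2 219.5] 0.87 [ 0.4718 -0.1456  0.084 ]
case [244.5 175.4] 0.59 [0.5985 0.0238 0.    ]
ledge_end [306.2 219.2] 0.69 [ 0.4736 -0.1561  0.    ]
spray_can [111.1 174.8] 0.75 [0.5953 0.4092 0.    ]
multimeter [399.4 196.2] 0.66 [ 0.5436 -0.4275  0.    ]
mouse [348.5 283.3] 0.6 [ 0.2917 -0.2781  0.    ]
side ['img', 'fx', 'fy', 'cx', 'cy', 'T', 'shot'] [[-0.9563  0.1691 -0.2383  0.2498]
 [-0.2921 -0.5279  0.7975  0.9326]
 [ 0.0091  0.8323  0.5542  0.7339]
 [ 0.      0.      0.      1.    ]] 384.394092918611
ledge_left [239.  242.1] 0.62 [0.4918 0.209  0.084 ]
ledge_mid [257.7 205.1] 0.95 [0.4915 0.0334 0.084 ]
ledge_right [274.7 173.7] 0.86 [ 0.4876 -0.1608  0.084 ]
case [224.7 218.8] 0.62 [0.6016 0.0218 0.    ]
spray_can [170.  315.3] 0.61 [ 0.5951  0.4144 -0.    ]
multimeter [274.6 159.2] 0.71 [ 0.5465 -0.415   0.    ]
mouse [333.6 188.9] 0.86 [ 0.2926 -0.2623  0.    ]
```

View pics/both.png

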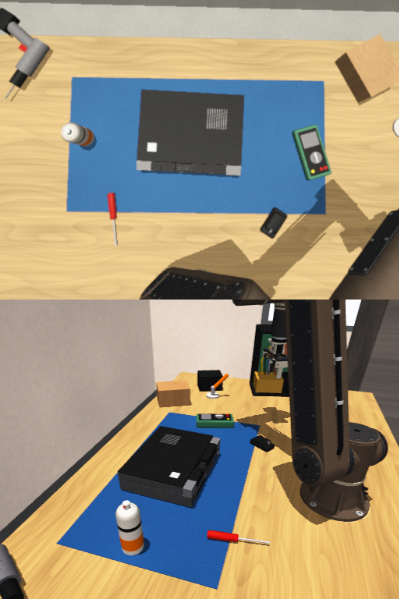

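The picture shows the case on the mat, with the ledge at about (135–240, 170) in the half-size top view and a grey piece at each end. The can and screwdriver are on the left, the meter and mouse on the right. Next I'll zoom in on the ledge.

```bash
python3 - <<'E'
import cv2
a=cv2.imread("pics/top.png")[185:245,165:325]; b=cv2.imread("pics/side.png")[150:270,200:300]
a=cv2.resize(a,None,fx=5,fy=5,interpolation=2);a=cv2.convertScaleAbs(a,alpha=1.8,beta=20);cv2.imwrite("pics/topz.png",a)
E
```

```text
(no output)
```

View pics/topz.png

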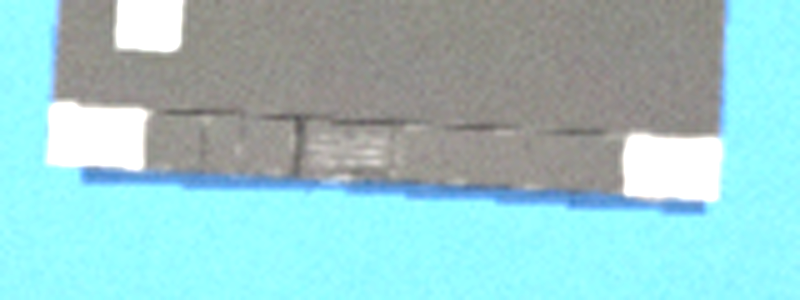

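The ledge runs from crop (48,135) to (720,168). A ribbed, recessed patch shows at crop x 300–395, which is probably the notch.

```bash
python3 - <<'E'
from h import *
np.set_printoptions(precision=4,suppress=True)
p=ctrl.snapshot("top"); f=lambda x,y,z=.084: onz(p,(165+x/5,185+y/5),z)
L,R=f(48,135),f(720,168); d=(R-L)/np.linalg.norm(R-L)
print(L,R,np.linalg.norm(R-L),np.degrees(np.arctan2(-d[0],-d[1])))
print("notch along from left",(f(300,145)-L)@d,(f(395,152)-L)@d)
for s in(.025,.06,.093,.13,.18,.23,.335): print(s,L+d*s)
E
```

```text
[0.4879 0.2084 0.084 ] [ 0.4743 -0.1531  0.084 ] 0.3617571332871903 2.142861150535591
notch along from left 0.1352804003533135 0.18646909517895185
0.025 [0.4869 0.1834 0.084 ]
0.06 [0.4856 0.1484 0.084 ]
0.093 [0.4844 0.1155 0.084 ]
0.13 [0.483  0.0785 0.084 ]
0.18 [0.4811 0.0285 0.084 ]
0.23 [ 0.4793 -0.0214  0.084 ]
0.335 [ 0.4753 -0.1264  0.084 ]
```

Emit:
{"op": "apply_moves", "data": {"commands": [[[1,4,0],0.1,1],[[2,8,0],0.2,1],[[3,12,0],0.3,1],[[4,16,0],0.4,1],[[5,20,0],0.5,1],[[6,24,0],0.6,1],[[7,28,0],0.7,1],[[8,32,0],0.8,1],[[9,36,0],0.9,1],[[10,40,0],1.0,1],[[11,44,0],1.1,1],[[11.5,48,0],1.15,1],[[12,52,0],1.15,1],[[13,56,0],1.15,1],[[14,60,0],1.15,1],[[15,64,0],1.15,1],[[16,68,0],1.15,1],[[17,72,0],1.15,1],[[18,76,0],1.15,1],[[18.2,79,0],1.15,1]]}}

```text
clock: 2.62
tool_pos: [0.477, 0.1857, 0.2437]
orientation: [-179.9, 0.0, -88.2]
force: [0.6, -0.6, 0.4]
opening: 0.0004
gripper_force: 0.0
```

Emit:
{"op": "apply_moves", "data": {"commands": [[[0,0,-2],0,1],[[0,0,-5],0,1],[[0,0,-8],0,1],[[0,0,-10],0,1],[[0,0,-11],0,1],[[0,0,-11],0,1],[[0,0,-11],0,1],[[0,0,-11],0,1]]}}

```text
clock: 3.28
tool_pos: [0.477, 0.183, 0.135]
orientation: [-179.9, 0.1, -88.3]
force: [-0.1, 0.8, 0.3]
opening: 0.0006
gripper_force: 0.0
```

```bash
python3 - <<'E'
from h import *
print(ctrl.get_obs())
a=ctrl.snapshot("top");b=ctrl.snapshot("side")
A=cv2.resize(a["img"][165:265,140:340],(800,400),interpolation=2);B=cv2.resize(b["img"][130:280,160:360],(800,600),interpolation=2)
cv2.imwrite("pics/n1.png",cv2.resize(cv2.convertScaleAbs(np.vstack([A,B])[:,:,::-1],alpha=1.8,beta=20),(480,600)))
E
```

```text
{'clock': 3.2833, 'joint_pos': array([ 4.30616851e+01,  1.08998788e+01, -2.83870666e+01,  3.30014375e-02,
       -5.05863479e+01, -4.13492776e+01]), 'qvel': array([-0.08365951, -0.5175096 ,  0.14999874, -0.12397097,  0.14640984,
        0.07080826]), 'tau': array([ 4.28215368e-03, -3.86388195e+01,  2.35625446e+01,  5.64853638e+00,
       -3.40546458e-02, -8.27431304e-04]), 'tool_pos': array([0.4769767 , 0.18301203, 0.1350384 ]), 'orientation': array([-1.79888011e+02,  6.45305748e-02, -8.82666045e+01]), 'force': array([-0.09484014,  0.76527374,  0.25721417]), 'moment': array([0.02639941, 0.08353302, 0.00793995]), 'gripper_force': 0.0, 'opening': 0.0006462572754401539}
```

View pics/n1.png

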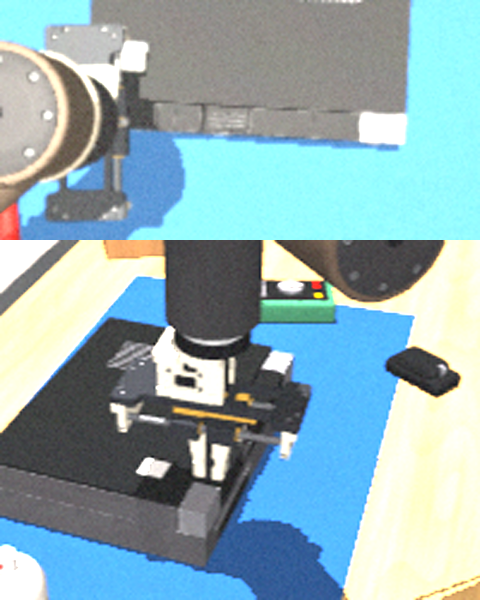

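The closed fingers are above the grey left end piece and clear of the other objects. I'll come down slowly.

Emit:
{"op": "apply_moves", "data": {"commands": [[[0,0,-1.5],0,1],[[0,0,-2.6],0,1],[[0,0,-3],0,1],[[0,0,-3.2],0,1],[[0,0,-3.3],0,1],[[0,0,-3.3],0,1]]}}

```text
clock: 3.88
tool_pos: [0.4764, 0.1827, 0.1014]
orientation: [-179.9, 0.0, -88.3]
force: [0.2, 0.2, -0.8]
opening: 0.0003
gripper_force: 0.0
```

Emit:
{"op": "apply_moves", "data": {"commands": [[[0,0,-0.1],0,1],[[0,0,-0.1],0,1],[[0,0,-0.1],0,1]]}}

```text
clock: 4.13
tool_pos: [0.4766, 0.1828, 0.1013]
orientation: [-179.9, 0.0, -88.3]
force: [-3.8, -0.3, 10.9]
opening: 0.0007
gripper_force: 5.7
```

Emit:
{"op": "apply_moves", "data": {"commands": [[[0,0,-0.1],0,1],[[0,0,-0.1],0,1],[[0,0,-0.1],0,1]]}}

```text
clock: 4.38
tool_pos: [0.4766, 0.1828, 0.1012]
orientation: [-179.9, 0.0, -88.2]
force: [-8.9, -2.1, 21.1]
opening: 0.0004
gripper_force: 10.7
```

Emit:
{"op": "apply_moves", "data": {"commands": [[[0,0,0.12],0,1],[[0,-0.6,0.12],0,1],[[-0.05,-1.2,0.12],0,1],[[-0.07,-1.8,0.12],0,1],[[-0.1,-2.4,0.12],0,1],[[-0.1,-3,0.12],0,1],[[-0.13,-3.6,0.12],0,1],[[-0.16,-4.2,0.12],0,1],[[-0.18,-4.8,0.12],0,1],[[-0.2,-5.4,0.12],0,1],[[-0.22,-6,0.12],0,1]]}}

```text
clock: 5.3
tool_pos: [0.476, 0.1239, 0.1013]
orientation: [-179.7, 0.2, -88.2]
force: [0.0, 6.5, 5.6]
opening: 0.0004
gripper_force: 3.2
```

Emit:
{"op": "apply_moves", "data": {"commands": [[[-0.02,-0.4,0],0,1],[[-0.03,-0.8,0],0,1],[[-0.04,-1.2,0],0,1],[[-0.06,-1.6,0],0,1]]}}

```text
clock: 5.63
tool_pos: [0.4754, 0.1078, 0.1012]
orientation: [-179.7, 0.2, -88.2]
force: [0.4, 4.5, 5.1]
opening: 0.0001
gripper_force: 3.0
```

Emit:
{"op": "apply_moves", "data": {"commands": [[[-0.02,-0.4,0],0,1],[[-0.03,-0.8,0],0,1],[[-0.05,-1.2,0],0,1],[[-0.06,-1.6,0],0,1],[[-0.08,-2,0],0,1],[[-0.08,-2,0],0,1]]}}

```text
clock: 6.13
tool_pos: [0.474, 0.0868, 0.1009]
orientation: [-179.8, 0.1, -88.3]
force: [2.0, 1.2, 6.6]
opening: 0.0003
gripper_force: 3.0
```

Emit:
{"op": "apply_moves", "data": {"commands": [[[-0.02,-0.4,0],0,1],[[-0.03,-0.8,0],0,1],[[-0.05,-1.2,0],0,1],[[-0.05,-1.2,0],0,1]]}}

```text
clock: 6.47
tool_pos: [0.4734, 0.0748, 0.1008]
orientation: [-179.8, 0.1, -88.3]
force: [1.4, 1.7, 5.2]
opening: 0.0005
gripper_force: 2.7
```

Emit:
{"op": "apply_moves", "data": {"commands": [[[-0.02,-0.4,0],0,1],[[-0.03,-0.8,0],0,1],[[-0.05,-1.2,0],0,1],[[-0.05,-1.2,0],0,1]]}}

```text
clock: 6.8
tool_pos: [0.4704, 0.0611, 0.0992]
orientation: [179.9, -0.1, -88.3]
force: [-0.4, -0.2, 0.1]
opening: 0.0009
gripper_force: 0.0
```

The force fell to zero at y ≈ 0.061, which matches the notch seen in the picture (middle at y ≈ 0.046). I'll centre there and press.

Emit:
{"op": "apply_moves", "data": {"commands": [[[-0.02,-0.7,0],0,1],[[-0.05,-1.5,0],0,1],[[-0.05,-1.5,-0.3],0,1],[[-0.05,-1.5,-0.6],0,1],[[-0.05,-1.5,-0.9],0,1],[[-0.05,-1.5,-1.1],0,1],[[-0.05,-1.5,-1.1],0,1],[[-0.05,-1.5,-1.1],0,1]]}}

```text
clock: 7.47
tool_pos: [0.4706, 0.0473, 0.0885]
orientation: [179.9, -0.0, -88.3]
force: [-0.9, -2.5, 2.4]
opening: 0.0002
gripper_force: 1.2
```

Emit:
{"op": "apply_moves", "data": {"commands": [[[0,0,-0.1],0,1],[[0,0,-0.2],0,1],[[0,0,-0.2],0,1],[[0,0,-0.2],0,1]]}}

```text
clock: 7.8
tool_pos: [0.4705, 0.0473, 0.0866]
orientation: [180.0, -0.0, -88.3]
force: [-4.4, -1.5, 1.7]
opening: 0.0004
gripper_force: 1.7
```

Emit:
{"op": "apply_moves", "data": {"commands": [[[0,0,-0.1],0,1],[[0,0,-0.2],0,1],[[0,0,-0.2],0,1]]}}

```text
clock: 8.05
tool_pos: [0.4706, 0.0473, 0.0845]
orientation: [180.0, -0.0, -88.3]
force: [-5.2, 0.3, 4.2]
opening: 0.0006
gripper_force: 2.4
```

```bash
cat > look.py <<'E'
import sys
from h import *
print(ctrl.get_obs()["force"])
b=ctrl.snapshot("side")
cv2.imwrite(f"pics/{sys.argv[1]}.png",cv2.convertScaleAbs(cv2.resize(b["img"][130:280,160:360],(800,600),interpolation=2)[:,:,::-1],alpha=1.8,beta=20))
E
python3 look.py n2
```

```text
[-5.23732987  0.27301727  4.18362657]
```

View pics/n2.png

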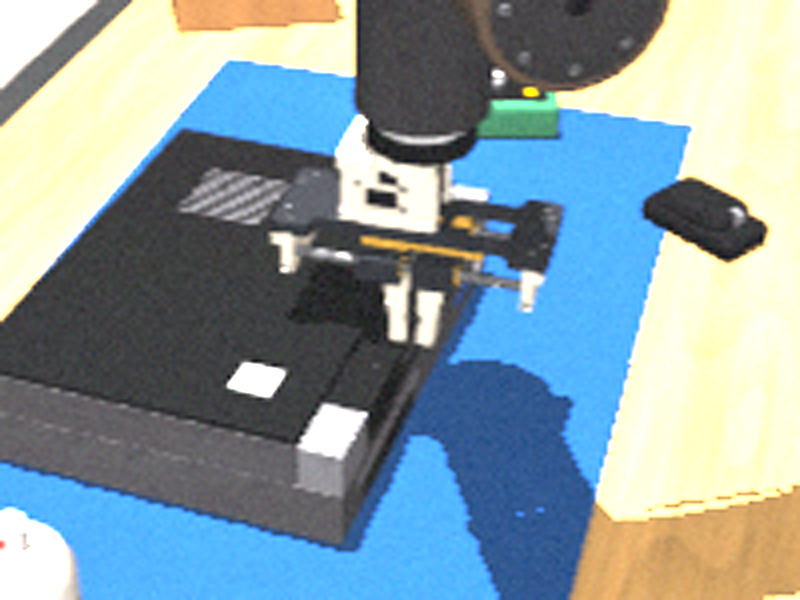

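The fingers are in the notch at about (415,335) and the cover is still shut. I'll press further.

Emit:
{"op": "apply_moves", "data": {"commands": [[[0,0,-0.1],0,1],[[0,0,-0.15],0,1],[[0,0,-0.15],0,1]]}}

```text
clock: 8.35
tool_pos: [0.4707, 0.0474, 0.0831]
orientation: [180.0, -0.0, -88.3]
force: [-4.9, -0.5, 4.1]
opening: 0.0003
gripper_force: 2.7
```

Emit:
{"op": "apply_moves", "data": {"commands": [[[0,0,-0.1],0,1],[[0,0,-0.15],0,1],[[0,0,-0.15],0,1],[[0,0,-0.15],0,1],[[0,0,-0.15],0,1]]}}

```text
clock: 8.77
tool_pos: [0.4707, 0.0474, 0.0817]
orientation: [180.0, -0.0, -88.3]
force: [-6.3, 0.7, 5.2]
opening: 0.0006
gripper_force: 2.8
```

```bash
python3 look.py n3
```

```text
[-6.31159332  0.71628711  5.24118482]
```

View pics/n3.png

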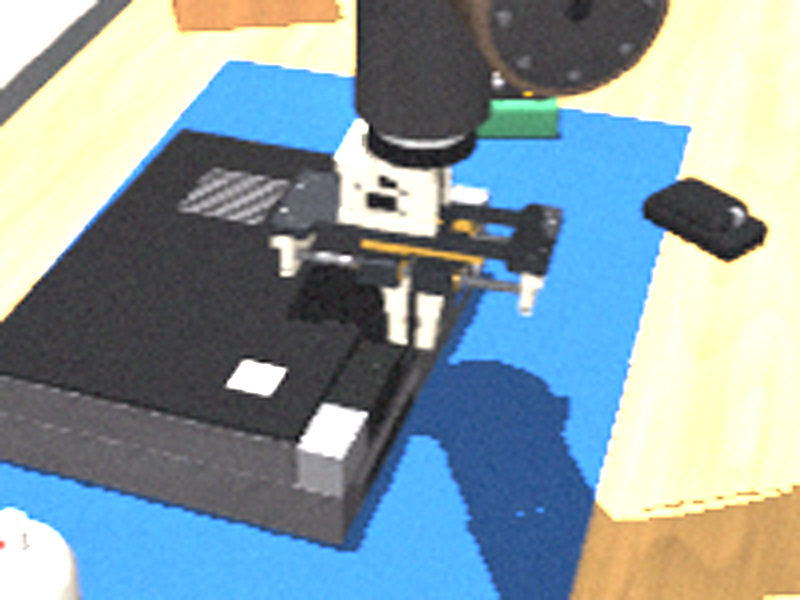

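Emit:
{"op": "apply_moves", "data": {"commands": [[[0,0,-0.1],0,1],[[0,0,-0.1],0,1],[[0,0,-0.1],0,1]]}}

```text
clock: 9.07
tool_pos: [0.4708, 0.0474, 0.0807]
orientation: [180.0, -0.0, -88.3]
force: [-4.6, -0.8, 5.8]
opening: 0.0006
gripper_force: 3.3
```

Emit:
{"op": "apply_moves", "data": {"commands": [[[0,0,-0.1],0,1],[[0,0,-0.1],0,1],[[0,0,-0.1],0,1]]}}

```text
clock: 9.32
tool_pos: [0.4709, 0.0474, 0.0798]
orientation: [180.0, -0.0, -88.3]
force: [-4.7, -1.3, 5.5]
opening: 0.0006
gripper_force: 3.5
```

Emit:
{"op": "apply_moves", "data": {"commands": [[[0,0,-0.05],0,1],[[0,0,-0.1],0,1],[[0,0,-0.1],0,1],[[0,0,-0.1],0,1]]}}

```text
clock: 9.65
tool_pos: [0.4709, 0.0474, 0.0788]
orientation: [180.0, -0.0, -88.3]
force: [-5.4, -0.9, 6.0]
opening: 0.0003
gripper_force: 3.7
```

```bash
python3 look.py n4
```

```text
[-5.42194084 -0.87930448  5.99899715]
```

View pics/n4.png

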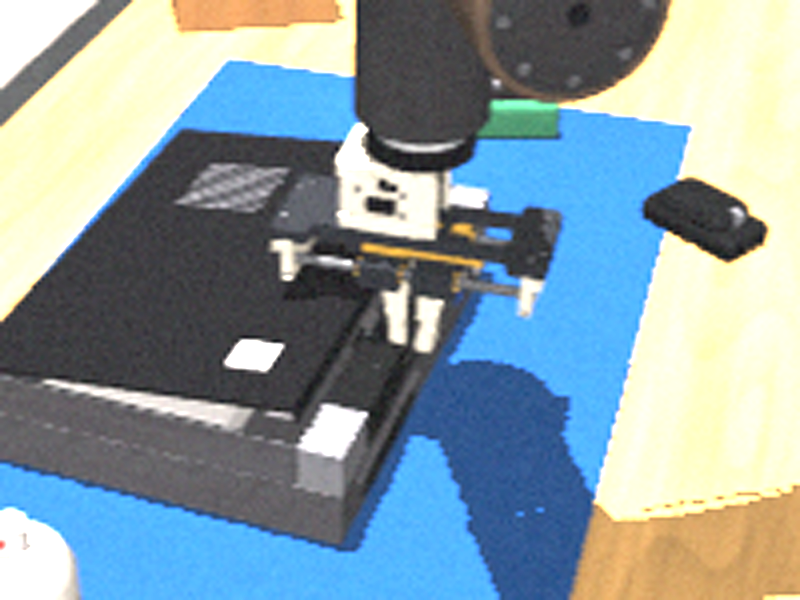

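The cover has come free: its front edge is up and a gap shows at (150,400). I'll retreat now.

Emit:
{"op": "apply_moves", "data": {"commands": [[[-0.5,0,1.5],0,1],[[-1.5,0,4.5],0,1],[[-2,0,8],0,1],[[-2,0,12],0,1],[[-2,0,15],0,1],[[-2,-4,17],0,1],[[-2,-8,17],0,1],[[-2,-12,17],0,1],[[-2,-16,17],0,1],[[-2,-20,17],0,1],[[-2,-24,17],0,1],[[-2,-28,17],0,1],[[-2,-28,17],0,1],[[-2,-28,17],0,1],[[-2,-28,17],0,1],[[-2,-28,17],0,1],[[-2,-28,17],0,1],[[-2,-28,17],0,1],[[-2,-28,17],0,1],[[-2,-28,17],0,1]]}}

```text
clock: 11.37
tool_pos: [0.4512, -0.2319, 0.2489]
orientation: [-180.0, -0.0, -88.2]
force: [-1.1, -0.3, -1.4]
opening: 0.0001
gripper_force: 0.0
```

Emit:
{"op": "apply_moves", "data": {"commands": [[[0,0,0],0,1],[[0,0,0],0,1],[[0,0,0],0,1],[[0,0,0],0,1],[[0,0,0],0,1],[[0,0,0],0,1],[[0,0,0],0,1],[[0,0,0],0,1],[[0,0,0],0,1],[[0,0,0],0,1],[[0,0,0],0,1],[[0,0,0],0,1]]}}

```text
clock: 12.37
tool_pos: [0.451, -0.2326, 0.2488]
orientation: [-180.0, -0.0, -88.3]
force: [-0.5, -0.8, 1.2]
opening: 0.0005
gripper_force: 0.0
```

```bash
python3 look.py n5
```

```text
[-0.52356376 -0.80543565  1.22817131]
```

View pics/n5.png

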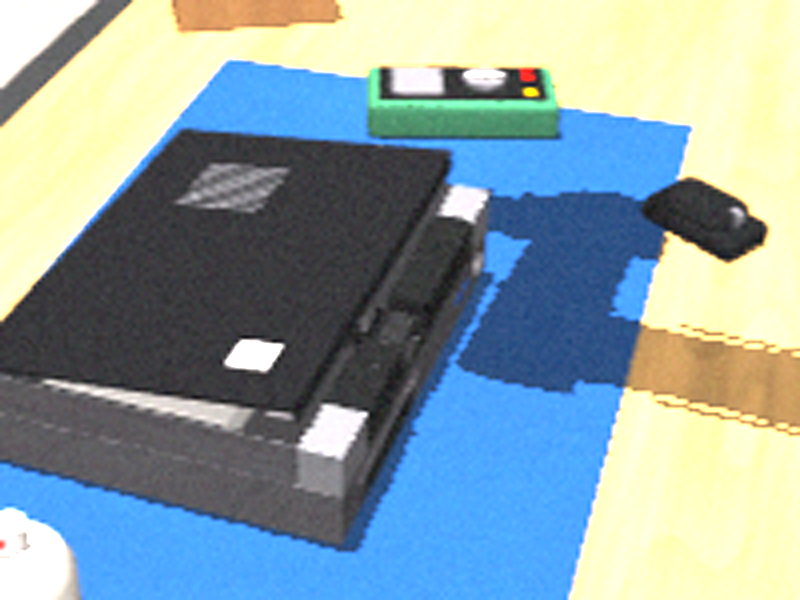

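The cover stands ajar in the same position as in the last picture, so it's at rest. The latch pad shows in the notch at (400,330), and the hand is clear. I'll hand the job in.

```bash
python3 -c "
from plant import ctrl
print(ctrl.close_job())"
```

```text
the job is handed in; nothing more can be done
None
```

I swept the ledge from the grey left end, found the notch and pressed the latch until the cover popped up by itself; it stands ajar with the hand clear, and I handed the job in at about 12 s, though the hand-in returned no verdict.

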